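# Set up the hardness tester for a round bar

### The job

Get the hardness tester ready for a round bar: turn the load selector on the cream console until its white pointer clicks in at the yellow mark, and turn the V support block, which lies groove down, over and set it gently on the loading stage, groove up, lengthwise between the two white lines and not overhanging the stage's ends. Leave everything else on the bench where it is.

Things in the scene. Friction and masses are not known exactly. Their poses are not given: they have to be found in the camera images.
- selector (a joint): Knob angle, rad, growing clockwise from above. Seven clicks every 0.5236 rad from 0 (pointing to the console's +y) to 3.14, stops just outside. The yellow mark is the fifth click, 2.094; two more lie beyond. A click takes about 0.15 N m to pass; released, the knob is drawn to the nearest one. Starts at one of the first three clicks.
- selector_grip (a point): Point on the knob's upright axis, 83 mm above the bench, turning with it, z up. The knob is a black disc, 68 mm across (top 20 mm below this point), with a grey upright grip bar on it, 66 mm long (this frame's x), 16 mm thick (y), its top 14 mm above this point. The white pointer line is on the bar's -x end.
- yellow_mark (a point): Centre of the yellow mark (20 x 11 mm) on the console's top, 52 mm above the bench, 49 mm from the knob's axis. The other six clicks have thin white marks.
- console: Fixed cream console, 50 mm high, origin on the bench under the knob's axis; extends 75 mm either way along its x (+x away from the robot), and from -78 to +138 mm along its y. A flat display and green keypad on its +y part; only the knob rises above its top.
- support: Loose aluminium V support block, about 0.45 kg, 100 mm long (x), 46 wide (y), 44 high (z). At the start its bare flat face is up, the blue side with the V groove down. Origin at the centre of the grooved face, z towards the flat face: up at the start, to point down at the end. Groove along x, 30 mm wide, 18 deep.
- support_centre (a point): Centre of the V support block, 22 mm from the grooved and flat faces, axes as support. Sides and ends are flat: it can be gripped across its 46 mm width over its full height and stands steadily on an end (46 x 44 mm).
- stage: Fixed loading stage: flat dark grey top 130 mm (x) by 110 mm (y), its surface 24 mm above the bench; origin on the bench under its centre; base 150 x 120 mm, 9 mm high. Two white lines run along its x at y = -35 and +35 mm. A micrometer spindle up to 22 mm above the bench juts 120 mm out from its centre towards its -y.
- disc_near: Bystander: polished steel reference disc, 60 mm across, 16 mm high; not to be disturbed. Origin at the middle of its underside.
- disc_far: Bystander: polished steel reference disc, 68 mm across, 16 mm high; not to be disturbed. Origin at the middle of its underside.
- case: Bystander: closed orange instrument case, 75 x 130 x 36 mm; not to be disturbed. Origin at the middle of its underside.
- cleaner: Bystander: white bottle with yellow label and red cap, 62 mm across, 170 mm tall; not to be disturbed. Origin at the middle of its underside.
- brush: Bystander: paint-brush-like hand brush about 200 mm long, under 35 mm high; not to be disturbed. Origin at the middle of its underside.
- driver: Bystander: orange-handled screwdriver about 200 mm long, lying; not to be disturbed. Origin at the middle of its underside.
- pen_cup: Bystander: blue cup, 72 mm across, 95 mm tall; not to be disturbed. Origin at the middle of its underside.
Things that resemble listed ones, but are neither listed nor needed, are in the scene too. Leave any green or orange look-alike of the support alone.

How it is judged:
By the outcome, as a careful person would: the job done as asked, in the order asked, and still so for the second after the job is handed in, with the robot touching nothing.
It also fails if it takes over 72 s, if anything falls off the work surface, if the arm or the gripper's body presses on something with over 40 N, if the wrist force passes 120 N, or if a joint passes its speed limit or range.

### The arm

A 6-joint arm with a two-finger parallel gripper is mounted at the origin on the work surface. World frame = base frame: x ahead of the robot, y to its left, z up, the work surface at z = 0. Lengths are in m, angles in degrees, forces in N, time in s.
With the tool pointing down it reaches from about 0.275 to 0.725 m from the base axis. Payload 5.6 kg.
Tool frame: the origin (TCP) lies at the very end of the fingers, on their centre line; the grasp point (between the pads) lies 19 mm behind it (env.grip_point_offset is the distance from the TCP to the grasp point, in m); z points along the fingers, y is the line along which they close (so a half turn about z gives the same grasp; the last joint's range is limited). The gripper opens to 85 mm and grips with 20 to 120 N. Pads are 22 mm wide; open, the fingers measure 114 mm over their backs; the gripper's body (76 mm by 85 mm) begins 54 mm behind the grasp point. The pads swing forward as they close: fully open they stand 13 mm farther back than shut.
Start: joints at [84.259, 14.616, 6.199, 0, -81.583, -16.306], TCP at [0.206, 0.51, 0.231] pointing down, gripper open.
Joint ranges: [-168.99, 168.99], [-69.2, 112.95], [-62.41, 85.93], [-164.36, 98.24], [-168.68, -3.75], [-174.98, 174.98]. Speed limits (degrees/s): [147.25, 147.25, 180, 180, 180, 180].

### API

Orientations are given as [roll, pitch, yaw] about the fixed x, y, z axes, in that order (R = Rz(yaw) Ry(pitch) Rx(roll)).
In Python, from plant import telemetry, snapshot, camera_params, workorder, trace, spot_point, env gives the robot as it stands.
- The arm moves only by the tool carry_out, never from a script. Its arguments are lists of equal length, an entry for each row: "jaw": the closure, from -1 (fully open) to 1 (shut); "delta_pos": the shift along the tool's x, y, z in m, a list of three; "rot": the turn, a rotation vector about the tool's x, y, z in rad, a list of three. In form: {"jaw": [jaw, ...], "delta_pos": [[x, y, z], ...], "rot": [[ax, ay, az], ...]}. A call has 1 to 10 rows; each row is the pose to reach, as a shift and turn from the pose commanded when the call began, along the tool's axes at that moment; what a row does not reach only later rows make up. A row lasts 1/8 s, in which the tool goes at most 62.5 mm and 10.7 degrees, less where a joint would pass 70% of its speed; a pose out of reach is approached as far as the arm can. A call with a gripper value outside its range is refused whole. The fingers move at their own pace and stop on an object; the grip force is fixed at half the most. Time passes only in rows, so rows that repeat a pose let the fingers close. It gives the time, the measured TCP pose, the force, the opening and the grip force at its end, in the units of the state.
- telemetry.read_state(): the state, without advancing time (a new reading comes with each control period).
- snapshot(name): name is "scene" or "top" or "wrist"; returns the picture (384x512x3 uint8, blue, green, red); there is no depth.
- camera_params(name): a dict with "K" (3x3 intrinsics, pixels), "distortion" ([k1, k2, p1, p2, k3] as OpenCV has them; the pictures are not rectified), "camera_from_world" (4x4, takes a point from world to camera coordinates); the wrist camera has in their place "hand_eye" (4x4, takes a point from camera to tool coordinates, whose origin is the TCP and whose axes are the flange's). Camera axes: x right, y up, looking along -z (the intrinsics and any distortion apply to the point x, -y, -z); pixel columns grow to the right and rows downward; lengths in m; the calibration is good to about 2 mm. A picture is of the moment at which its call begins: read the wrist's pose just before it. camera_params takes no time and is no camera call.
- workorder.sign_off(): hands the job in; it is judged then, once.
Trained networks look in the newest picture that a camera, given by its name, has taken for a name from the list of things; names that differ only in an ending like _2 or _b are one class to them, and where a whole thing is asked for, a point or a joint stands for the part that bears it (a point fixed in the world has none). Each returns a list of dicts, best first, with "p" (0 to 1); they miss things now and then, are a little off and sometimes report something else, mostly with a low value. They report only what shows in the picture. A call takes as long as a camera call. They do not tell look-alikes from the thing itself.
- trace(camera, target): "mask" (384x512 bool, what is visible of it) and "centre" ([column, row] in pixels, amid what is visible of it).
- spot_point(camera, target): "centre" ([column, row] in pixels: a listed point, or the origin of a listed thing).
The state is a dict: "time_s": time; "joints": joint angles; "dq": joint speeds; "tau": joint torques, N m; "tcp_pos": TCP position; "ee_rot": TCP orientation; "ft_force": force on the tool from outside, world axes, zero at the start; "ft_torque": the same for the moment, N m; "gripper_width": finger opening in m; "grip_force": force on a finger pad.
Only numpy, scipy, OpenCV 4.12 (cv2) and the standard library are available. Lean on these libraries where they do the work, as an engineer would, in place of code of your own. Each camera call takes 0.05 s, during which the arm holds its last target. There are 200 camera calls.

## Working session

There is one attempt and no reset: what is moved stays moved. The work goes in short steps, Python scripts to look and compute and a tool call to move; the robot and the scene stay as the last step left them, time stands still between calls to the robot, and variables do not carry over. Pictures are saved under pics/ and viewed, at most 12 in all, crops included, and the job is handed in when it is done.

Besides the shell and the picture viewer there is one more tool, called after "Call:" as name(argument=value, ...) on one line, values as JSON. carry_out: Moves the arm, as the interface text tells. Its arguments: {"type":"object","properties":{"jaw":{"type":"array"},"delta_pos":{"type":"array"},"rot":{"type":"array"}},"required":["jaw","delta_pos","rot"]}

```bash
mkdir -p pics; ls; cat > h.py <<'E'
import numpy as np, cv2
from scipy.spatial.transform import Rotation as R
from plant import telemetry, snapshot, camera_params, workorder, trace, spot_point, env
def T_wc(cam, st=None):
    p=camera_params(cam)
    if 'camera_from_world' in p: return np.linalg.inv(np.array(p['camera_from_world']))
    T=np.eye(4); T[:3,:3]=R.from_euler('xyz',st['ee_rot'],degrees=True).as_matrix(); T[:3,3]=st['tcp_pos']
    return T@np.array(p['hand_eye'])
def px2w(cam,uv,z,st=None):
    p=camera_params(cam);T=T_wc(cam,st)
    q=cv2.undistortPoints(np.array(uv,float).reshape(-1,1,2),np.array(p['K']),np.array(p['distortion'])).reshape(-1,2)
    d=np.c_[q[:,0],-q[:,1],-np.ones(len(q))]@T[:3,:3].T
    return T[:3,3]+d*((z-T[2,3])/d[:,2])[:,None]
def w2px(cam,P,st=None):
    p=camera_params(cam);C=(np.c_[np.atleast_2d(P),np.ones(len(np.atleast_2d(P)))]@np.linalg.inv(T_wc(cam,st)).T)[:,:3]*[1,-1,-1]
    return cv2.projectPoints(C,np.zeros(3),np.zeros(3),np.array(p['K']),np.array(p['distortion']))[0].reshape(-1,2)
E
python3 - <<'E'
from h import *
st=telemetry.read_state(); print(st)
for c in ['top','scene']:
    im=snapshot(c); cv2.imwrite(f'pics/{c}0.png',cv2.resize(im,(800,600)))
    print(c,T_wc(c)[:3,3].round(3))
    for n,z in [('selector_grip',.083),('yellow_mark',.052),('console',0),('support_centre',.022),('support',0),('stage',0),('disc_near',0),('disc_far',0),('case',0),('cleaner',0),('brush',0),('driver',0),('pen_cup',0)]:
        for r in spot_point(c,n)[:3]: print(n,round(r['p'],2),np.round(r['centre'],1),px2w(c,r['centre'],z)[0].round(4))
E
```

```text
pics
{'time_s': 0.0, 'joints': array([ 8.42587464e+01,  1.46532342e+01,  6.12901979e+00, -2.75192422e-02,
       -8.15824618e+01, -1.63031683e+01]), 'dq': array([-0.00081898,  0.01672016, -0.10238032, -0.01766632, -0.02890123,
        0.02713127]), 'tau': array([ 6.59966172e-04, -3.86637783e+01,  2.37940854e+01,  5.36508366e+00,
       -6.12732096e-03, -1.01707008e-05]), 'tcp_pos': array([0.20621417, 0.50933399, 0.2303818 ]), 'ee_rot': array([ 1.79889972e+02, -3.82546637e-03, -2.20484720e+01]), 'ft_force': array([-0.56051879, -0.13596261, -0.56877015]), 'ft_torque': array([0.01367692, 0.04051879, 0.06575876]), 'grip_force': 0.0, 'gripper_width': 0.08538653427535318}
top [0.297 0.031 1.091]
selector_grip 0.73 [185.7 191.4] [0.5403 0.2398 0.083 ]
selector_grip 0.7 [202.  181.9] [0.5692 0.1916 0.083 ]
yellow_mark 0.66 [204.8 181.3] [0.5794 0.1878 0.052 ]
yellow_mark 0.58 [282.8 196.4] [ 0.5294 -0.0521  0.052 ]
console 0.61 [195.9 196.1] [0.5445 0.2232 0.    ]
support_centre 0.92 [283.4 195.9] [ 0.5377 -0.0564  0.022 ]
support_centre 0.71 [272.8 251. ] [ 0.3665 -0.0197  0.022 ]
support_c
[... 956 characters left out ...]
0.0563  0.022 ]
support_centre 0.67 [178.3 151. ] [ 0.386  -0.2761  0.022 ]
support 0.92 [229.9 197.2] [ 0.5317 -0.061   0.    ]
support 0.89 [179.6 155.3] [ 0.3875 -0.2748  0.    ]
support 0.83 [255.8 161.5] [ 0.371  -0.0016  0.    ]
stage 0.83 [143.2 191.9] [ 0.5587 -0.3524  0.    ]
disc_near 0.73 [213.7 156.3] [ 0.3723 -0.1534  0.    ]
disc_far 0.73 [235.1 246.8] [ 0.7049 -0.0084  0.    ]
disc_far 0.31 [229.4 197. ] [ 0.5312 -0.0628  0.    ]
cleaner 0.93 [ 96.4 210.1] [ 0.652 -0.481  0.   ]
brush 0.28 [212.7 156.2] [ 0.3725 -0.157   0.    ]
driver 0.76 [300.8 275.4] [0.7632 0.1992 0.    ]
pen_cup 0.7 [404.1 191.6] [0.4152 0.5093 0.    ]
pen_cup 0.62 [ 97.5 209.9] [ 0.6506 -0.4777  0.    ]
```

View pics/top0.png

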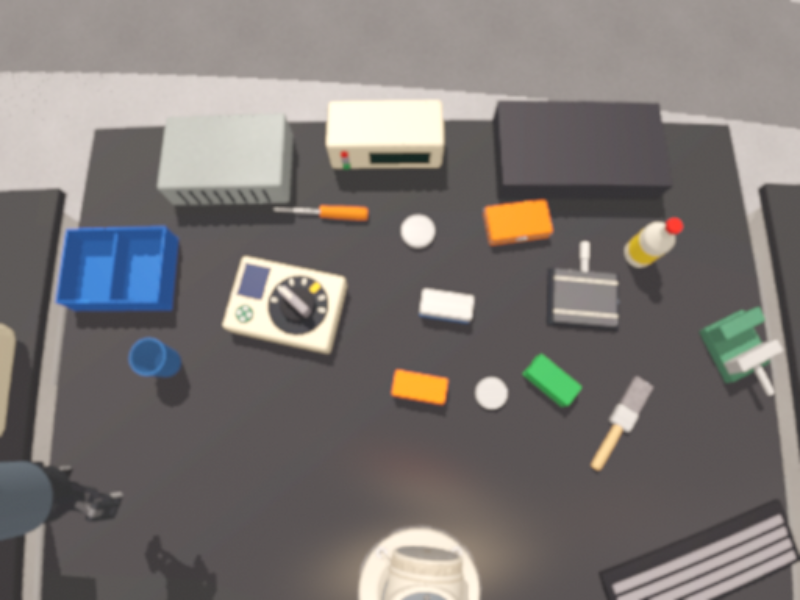

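View pics/scene0.png

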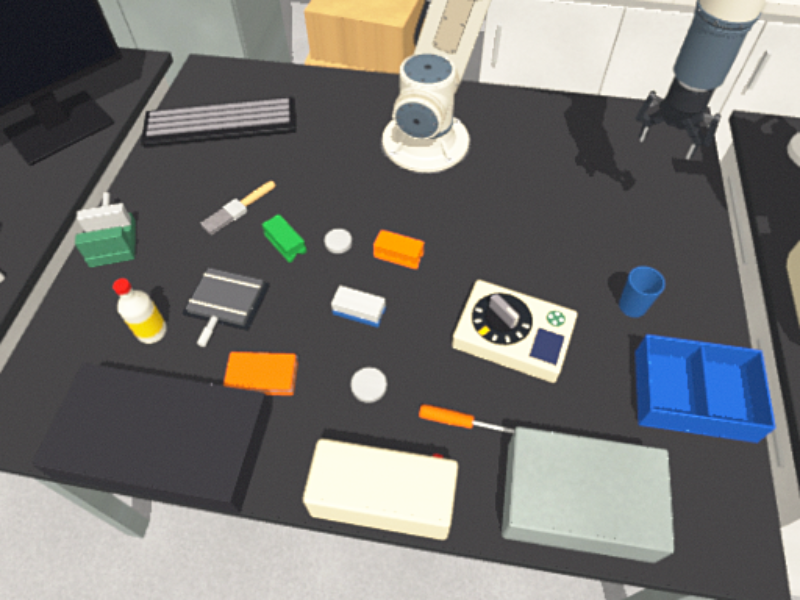

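Top view: the console sits at about (285,303) with its knob at (297,303) and the yellow mark at (315,288). The white-topped support with a blue underside is at (447,305), and the stage is at (585,297) with its spindle pointing up. The orange (420,387) and green (552,380) blocks are look-alikes. The scene view agrees. Next I'll work out a close wrist view.

```bash
python3 - <<'E'
from h import *
print(np.array(camera_params('wrist')['hand_eye']).round(3), camera_params('wrist')['K'])
st=telemetry.read_state(); M=R.from_euler('xyz',st['ee_rot'],degrees=True)
print(st['time_s'],M.inv().apply(np.array([.50,.20,.30])-st['tcp_pos']).round(3))
E
```

```text
[[ 0.001  0.945  0.328  0.085]
 [ 1.    -0.    -0.002  0.001]
 [-0.001  0.328 -0.945 -0.143]
 [ 0.     0.     0.     1.   ]] [[268.40301905   0.         257.30366894]
 [  0.         268.40301905 187.73394512]
 [  0.           0.           1.        ]]
1.4 [ 0.388  0.177 -0.069]
```

Call:
carry_out(jaw=[-1,-1,-1,-1,-1,-1,-1,-1,-1,-1], delta_pos=[[0.05,0.015,0],[0.1,0.03,0],[0.16,0.05,0],[0.21,0.07,0],[0.26,0.08,0],[0.31,0.1,0],[0.36,0.12,0],[0.42,0.134,0],[0.42,0.134,0],[0.42,0.134,0]], rot=[[0,0,-0.16],[0,0,-0.32],[0,0,-0.48],[0,0,-0.64],[0,0,-0.8],[0,0,-0.96],[0,0,-1.12],[0,0,-1.274],[0,0,-1.274],[0,0,-1.274]])

```text
time_s: 2.65
tcp_pos: [0.5453, 0.2278, 0.231]
ee_rot: [-180.0, 0.0, 50.8]
ft_force: [0.1, -0.1, 0.3]
gripper_width: 0.0852
grip_force: 0.0
```

```bash
python3 - <<'E'
from h import *
st=telemetry.read_state(); print(st['time_s'],st['joints'].round(1),st['tcp_pos'].round(4),st['ee_rot'].round(2))
im=snapshot('wrist'); cv2.imwrite('pics/w1.png',cv2.resize(im,(800,600)))
for n,z in [('selector_grip',.083),('yellow_mark',.052),('console',0)]:
    for r in spot_point('wrist',n)[:2]: print(n,round(r['p'],2),np.round(r['centre'],1),px2w('wrist',r['centre'],z,st)[0].round(4))
# yellow blob, and bar top
hsv=cv2.cvtColor(im,cv2.COLOR_BGR2HSV)
m=cv2.inRange(hsv,(20,140,120),(35,255,255)); n,l,s,c=cv2.connectedComponentsWithStats(m)
for i in range(1,n):
    if s[i,4]>40: print('yel',s[i,4],c[i],px2w('wrist',c[i],.052,st)[0].round(4))
E
```

```text
2.65 [ 37.8  19.4  12.7  -0.  -83.4 103. ] [0.5453 0.2278 0.231 ] [-1.7998e+02  2.0000e-02  5.0850e+01]
selector_grip 0.61 [249. 177.] [0.5358 0.2296 0.083 ]
yellow_mark 0.57 [291.6 169.6] [0.5763 0.1969 0.052 ]
console 0.61 [249.2 157. ] [0.537  0.2342 0.    ]
yel 159 [289.17610063 170.30188679] [0.5734 0.1981 0.052 ]
```

View pics/w1.png

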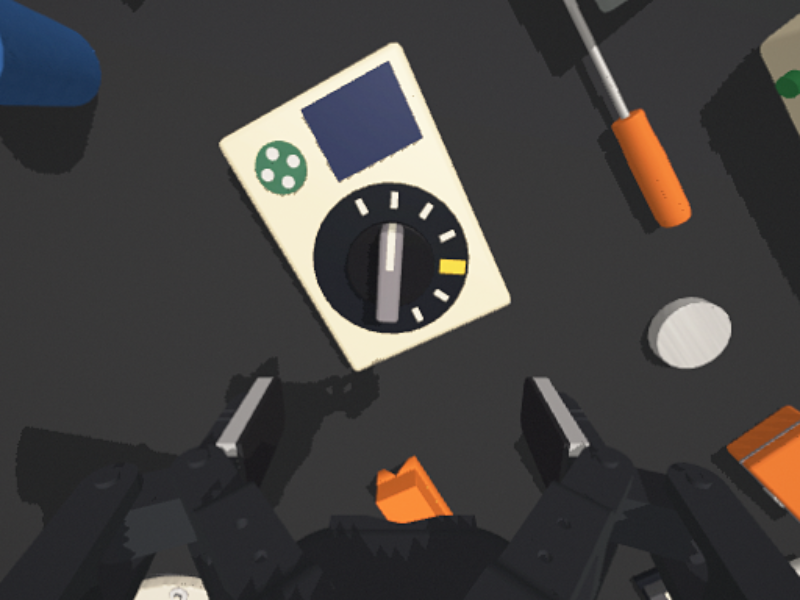

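```bash
python3 - <<'E'
from h import *
st=telemetry.read_state()
s=1/1.5625
f=lambda u,z: px2w('wrist',np.array(u)*s,z,st)[0]
c=f((391,257.5),.052);y=f((452,266.5),.052);m2=f((394,200),.052);m1=f((361,207),.052);m7=f((417.5,314),.052)
ang=lambda v:np.degrees(np.arctan2(v[1],v[0]))
print(c)
for p in(m1,m2,y,m7):print(np.linalg.norm(p-c),ang(p-c))
a=f((393,224),.097);b=f((386,321),.097);print(a,b,(a+b)/2,np.linalg.norm(a-b),ang(a-b))
E
```

```text
[0.53973819 0.23501075 0.052     ]
0.045409881823204705 80.69021490667933
0.044773803373788196 47.64918338068849
0.049126991587129056 -47.608514861023956
0.05279067191844517 -104.84632709410678
[0.56340485 0.26002503 0.097     ] [0.51529324 0.2092818  0.097     ] [0.53934905 0.23465341 0.097     ] 0.06992569080138956 46.52491213871415
```

Wrist view: the pointer sits at the second mark (394,200), and the yellow mark is at (452,266). The measured mark radius is 49 mm, as given. The knob axis is about (0.537, 0.2325) with the bar at 47.3°. The turn needed is 90° clockwise.

Call:
carry_out(jaw=[-1,-1,-1,-1,-1,-1,1,1,1,1], delta_pos=[[-0.0015,-0.0095,0.03],[-0.0015,-0.0095,0.07],[-0.0015,-0.0095,0.11],[-0.0015,-0.0095,0.14],[-0.0015,-0.0095,0.158],[-0.0015,-0.0095,0.158],[-0.0015,-0.0095,0.158],[-0.0015,-0.0095,0.158],[-0.0015,-0.0095,0.158],[-0.0015,-0.0095,0.158]], rot=[[0,0,0.061],[0,0,0.061],[0,0,0.061],[0,0,0.061],[0,0,0.061],[0,0,0.061],[0,0,0.061],[0,0,0.061],[0,0,0.061],[0,0,0.061]])

```text
time_s: 4.1
tcp_pos: [0.5373, 0.2328, 0.0739]
ee_rot: [180.0, -0.0, 47.5]
ft_force: [-2.4, 0.4, 2.3]
gripper_width: 0.0148
grip_force: 60.7
```

Call:
carry_out(jaw=[1,1], delta_pos=[[0,0,0],[0,0,0]], rot=[[0,0,0],[0,0,0]])

```text
time_s: 4.35
tcp_pos: [0.5373, 0.2328, 0.0739]
ee_rot: [180.0, -0.0, 47.5]
ft_force: [-1.9, -1.2, 5.8]
gripper_width: 0.0148
grip_force: 61.1
```

Call:
carry_out(jaw=[1,1,1,1,1,1,1,1,1,1], delta_pos=[[0,0,0],[0,0,0],[0,0,0],[0,0,0],[0,0,0],[0,0,0],[0,0,0],[0,0,0],[0,0,0],[0,0,0]], rot=[[0,0,0.157],[0,0,0.314],[0,0,0.471],[0,0,0.628],[0,0,0.785],[0,0,0.942],[0,0,1.1],[0,0,1.257],[0,0,1.414],[0,0,1.571]])

```text
time_s: 5.6
tcp_pos: [0.5373, 0.2331, 0.0739]
ee_rot: [-179.9, -0.0, -42.8]
ft_force: [-2.4, -0.2, 4.4]
gripper_width: 0.0151
grip_force: 61.2
```

Call:
carry_out(jaw=[1,1,-1,-1,-1,-1,-1,-1,-1,-1], delta_pos=[[0,0,0],[0,0,0],[0,0,0],[0,0,0],[0,0,0],[0,0,0],[0,0,-0.02],[0,0,-0.08],[0,0,-0.14],[0,0,-0.16]], rot=[[0,0,0],[0,0,0],[0,0,0],[0,0,0],[0,0,0],[0,0,0],[0,0,0],[0,0,0],[0,0,0],[0,0,0]])

```text
time_s: 6.85
tcp_pos: [0.5386, 0.2333, 0.2381]
ee_rot: [-179.6, -0.1, -42.5]
ft_force: [0.8, -0.1, -1.0]
gripper_width: 0.0855
grip_force: 0.0
```

```bash
python3 - <<'E'
from h import *
st=telemetry.read_state(); print(st['time_s'],st['joints'].round(1),st['tcp_pos'].round(4),st['ee_rot'].round(2))
im=snapshot('wrist'); cv2.imwrite('pics/w2.png',cv2.resize(im,(800,600)))
E
```

```text
6.85 [ 38.7  18.5  12.4   0.1 -83.5   8.7] [0.5386 0.2333 0.2381] [-1.7958e+02 -1.4000e-01 -4.2550e+01]
```

View pics/w2.png

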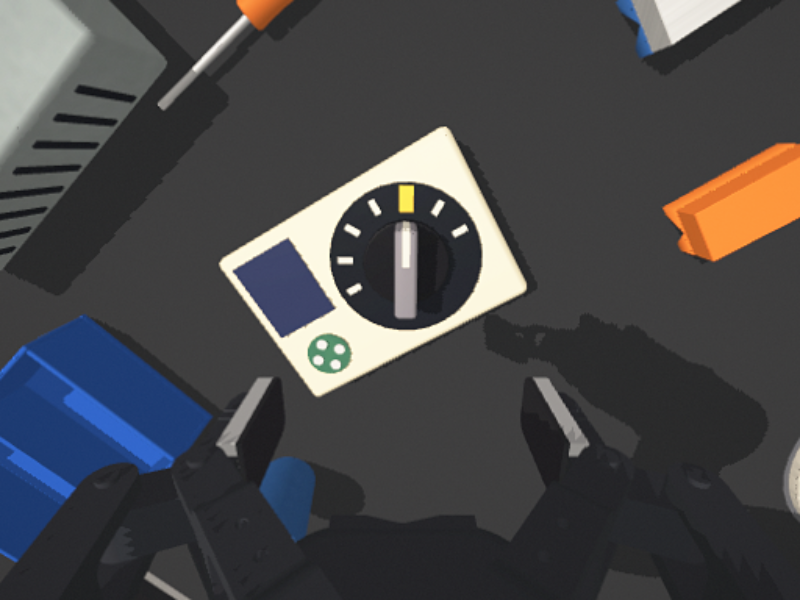

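Wrist view: the pointer lines up with the yellow mark at (406,200), so the selector is done. Next are close views of the stage and then the support.

Call:
carry_out(jaw=[-1,-1,-1,-1,-1,-1,-1,-1,-1,-1], delta_pos=[[0.038,0.042,0],[0.076,0.084,0],[0.114,0.126,0],[0.152,0.168,0],[0.19,0.21,0],[0.228,0.252,0],[0.266,0.294,0],[0.304,0.336,0],[0.342,0.378,0],[0.375,0.42,0]], rot=[[0,0,0.083],[0,0,0.166],[0,0,0.25],[0,0,0.33],[0,0,0.41],[0,0,0.5],[0,0,0.58],[0,0,0.66],[0,0,0.75],[0,0,0.83]])

```text
time_s: 8.15
tcp_pos: [0.5288, -0.332, 0.2323]
ee_rot: [179.9, 0.0, -90.3]
ft_force: [0.1, 0.0, 0.2]
gripper_width: 0.0854
grip_force: 0.0
```

Call:
carry_out(jaw=[-1,-1], delta_pos=[[0,0,0],[0,0,0]], rot=[[0,0,0],[0,0,0]])

```text
time_s: 8.4
tcp_pos: [0.529, -0.3301, 0.2325]
ee_rot: [179.9, 0.0, -90.1]
ft_force: [0.7, 0.1, 1.2]
gripper_width: 0.0853
grip_force: 0.0
```

```bash
cat > see.py <<'E'
import sys
from h import *
def look(tag,names):
    st=telemetry.read_state(); print(st['time_s'],st['joints'].round(1),st['tcp_pos'].round(4),st['ee_rot'].round(2))
    im=snapshot('wrist'); cv2.imwrite(f'pics/{tag}.png',cv2.resize(im,(800,600)))
    for n,z in names:
        for r in spot_point('wrist',n)[:2]: print(n,round(r['p'],2),np.round(r['centre'],1),px2w('wrist',r['centre'],z,st)[0].round(4))
    np.savez(tag,pos=st['tcp_pos'],rot=st['ee_rot'])
    return st,im
E
python3 -c "
from see import *
look('st',[('stage',0),('support_centre',.022)])"
```

```text
8.4 [-17.6  23.2  18.6  -0.  -85.5  17.5] [ 0.529  -0.3301  0.2325] [ 1.7994e+02  4.0000e-02 -9.0120e+01]
stage 0.83 [240.4 143.3] [ 0.5525 -0.3516  0.    ]
support_centre 0.8 [343.6 344.9] [ 0.3791 -0.0033  0.022 ]
support_centre 0.71 [253.9 321.4] [ 0.535  -0.0556  0.022 ]
```

View pics/st.png

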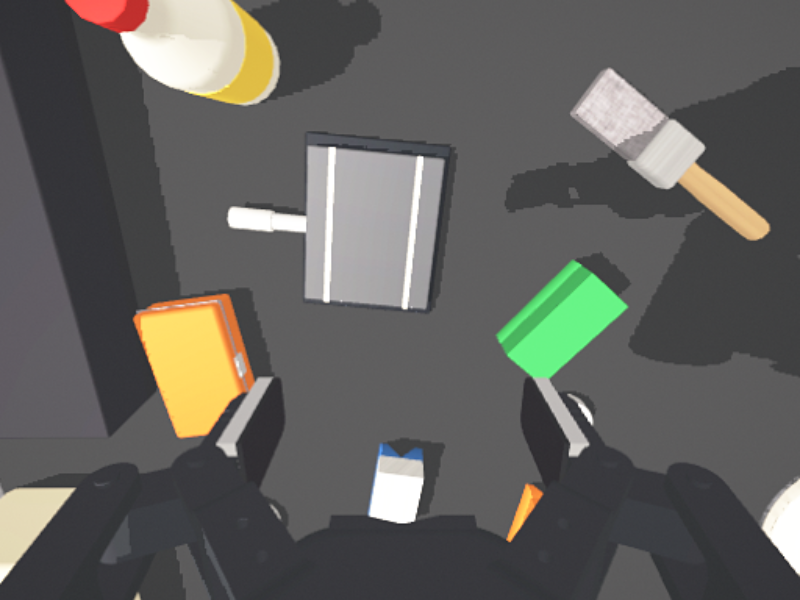

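Stage view: the stage top's corners are at (308,145), (446,157), (430,310) and (304,300), with white lines at columns 331→326 and 420→406. The orange case is at (195,365), beside it.

Call:
carry_out(jaw=[-1,-1,-1,-1,-1,-1,-1], delta_pos=[[-0.055,0,0],[-0.11,0,0],[-0.165,0,0],[-0.22,0,0],[-0.26,0,0],[-0.26,0,0],[-0.26,0,0]], rot=[[0,0,0],[0,0,0],[0,0,0],[0,0,0],[0,0,0],[0,0,0],[0,0,0]])

```text
time_s: 9.43
tcp_pos: [0.5297, -0.0697, 0.2336]
ee_rot: [-180.0, -0.0, -90.0]
ft_force: [0.5, 0.2, 0.7]
gripper_width: 0.0851
grip_force: 0.0
```

```bash
python3 -c "
from see import *
d=np.load('st.npz');s0={'tcp_pos':d['pos'],'ee_rot':d['rot']}
P=px2w('wrist',np.array([(308,145),(446,157),(430,310),(304,300),(331,147),(326,301),(420,155),(406,308)])/1.5625,.024,s0)[:,:2]
print(P.round(4),P[:4].mean(0),P[4:].mean(0))
g=lambda a,b:(np.linalg.norm(P[a]-P[b]).round(4),np.degrees(np.arctan2(*(P[a]-P[b])[::-1])).round(2))
print(g(3,0),g(2,1),g(5,4),g(7,6),g(0,1),g(3,2))
look('sup',[('support_centre',.022),('support',0)])"
```

```text
[[ 0.6029 -0.4181]
 [ 0.4937 -0.4089]
 [ 0.5038 -0.2781]
 [ 0.6163 -0.2879]
 [ 0.5849 -0.4166]
 [ 0.5968 -0.2869]
 [ 0.5144 -0.4105]
 [ 0.5254 -0.2801]] [ 0.55417927 -0.34825306] [ 0.5553618  -0.34851182]
(np.float64(0.1308), np.float64(84.12)) (np.float64(0.1312), np.float64(85.59)) (np.float64(0.1302), np.float64(84.75)) (np.float64(0.1308), np.float64(85.2)) (np.float64(0.1096), np.float64(-4.78)) (np.float64(0.1129), np.float64(-4.97))
9.425 [  9.3  12.8   4.1   0.  -81.3  -9.3] [ 0.5297 -0.0697  0.2336] [-1.7997e+02 -1.0000e-02 -9.0020e+01]
support_centre 0.9 [361.7 208.4] [ 0.3801 -0.0015  0.022 ]
support_centre 0.85 [249.5 169.1] [ 0.5405 -0.0597  0.022 ]
support 0.84 [250.5 164. ] [ 0.5397 -0.0613  0.    ]
support 0.84 [359.4 201.5] [ 0.3757 -0.0032  0.    ]
```

View pics/sup.png

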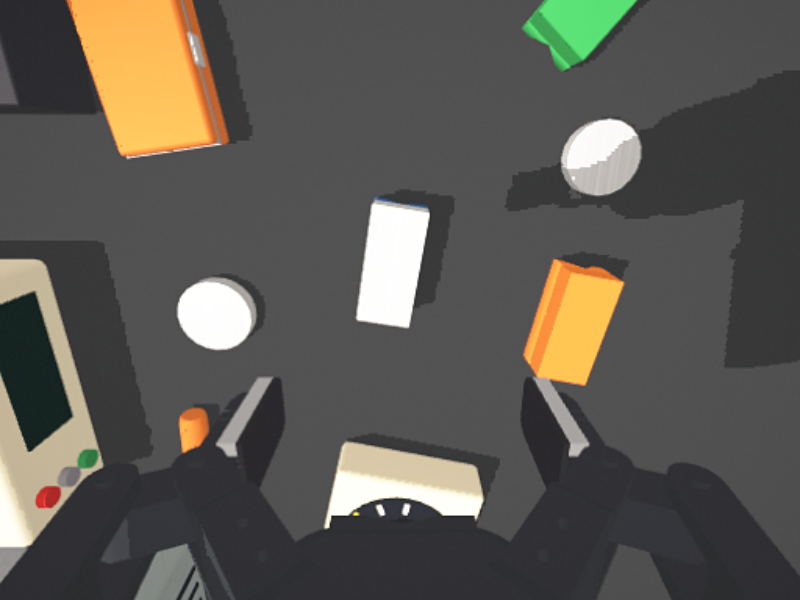

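Support view: the top face's corners are at (374,199), (429,209), (409,328) and (357,320). The orange look-alike is at (575,320) and disc_far at (217,313); both are clear.

```bash
python3 -c "
from see import *
d=np.load('sup.npz');s0={'tcp_pos':d['pos'],'ee_rot':d['rot']}
P=px2w('wrist',np.array([(374,200),(429,209.5),(409,327.5),(357,320)])/1.5625,.044,s0)[:,:2]
print(P.round(4),P.mean(0))
g=lambda a,b:(np.linalg.norm(P[a]-P[b]).round(4),np.degrees(np.arctan2(*(P[a]-P[b])[::-1])).round(2))
print(g(3,0),g(2,1),g(0,1),g(3,2))
print(px2w('wrist',[[217/1.5625,313/1.5625],[575/1.5625,320/1.5625]],.016,s0))"
```

```text
[[ 0.5517 -0.1173]
 [ 0.5087 -0.11  ]
 [ 0.5238 -0.0091]
 [ 0.5685 -0.0161]] [ 0.53815951 -0.06312796]
(np.float64(0.1025), np.float64(80.58)) (np.float64(0.102), np.float64(81.47)) (np.float64(0.0436), np.float64(-9.64)) (np.float64(0.0452), np.float64(-8.89))
[[ 0.70078467 -0.01135905  0.016     ]
 [ 0.36919661 -0.00454663  0.016     ]]
```

Call:
carry_out(jaw=[-1,-1,-1], delta_pos=[[0.013,-0.005,0],[0.013,-0.005,0],[0.013,-0.005,0]], rot=[[0,0,0.157],[0,0,0.157],[0,0,0.157]])

```text
time_s: 9.95
tcp_pos: [0.5346, -0.0836, 0.2331]
ee_rot: [180.0, 0.0, -99.0]
ft_force: [-0.5, 0.3, 0.3]
gripper_width: 0.0854
grip_force: 0.0
```

Call:
carry_out(jaw=[-1,-1,-1,-1,-1,-1,-1,-1], delta_pos=[[0,0,0],[0,0,0],[0,0,0],[0,0,0],[0,0,0],[0,0,0],[0,0,0],[0,0,0]], rot=[[0,0.17,0],[0,0.34,0],[0,0.51,0],[0,0.68,0],[0,0.85,0],[0,1.02,0],[0,1.05,0],[0,1.05,0]])

```text
time_s: 10.95
tcp_pos: [0.5349, -0.0831, 0.2331]
ee_rot: [179.9, -60.1, -99.0]
ft_force: [-0.6, -0.2, -0.4]
gripper_width: 0.0857
grip_force: 0.0
```

```bash
python3 -c "
from h import *
st=telemetry.read_state(); print(st['time_s'],st['joints'].round(1),st['tcp_pos'].round(4),R.from_euler('xyz',st['ee_rot'],degrees=True).as_matrix().round(3))"
```

```text
10.95 [ 31.9  28.7 -13.1  41.  -95.3 -55.5] [ 0.5349 -0.0831  0.2331] [[-0.078 -0.987 -0.137]
 [-0.493  0.158 -0.856]
 [ 0.867  0.001 -0.499]]
```

Call:
carry_out(jaw=[-1,-1,-1,-1,-1,-1,-1,-1,-1,-1], delta_pos=[[0,0,0],[0,0,0],[0,0,0],[0,0,0],[0,0,0],[0,0,0],[0,0,0],[0,0,0],[0,0,0],[0,0,0]], rot=[[0,-0.18,0],[0,-0.36,0],[0,-0.54,0],[0,-0.72,0],[0,-0.9,0],[0,-1.08,0],[0,-1.25,0],[0,-1.41,0],[0,-1.57,0],[0,-1.57,0]])

```text
time_s: 12.2
tcp_pos: [0.5349, -0.0867, 0.2346]
ee_rot: [-179.7, 29.9, -99.3]
ft_force: [-0.1, -0.4, -0.2]
gripper_width: 0.0852
grip_force: 0.0
```

```bash
cat > go.py <<'E'
from h import *
import sys
# target grasp point (x,y,z), tilt phi deg, heading of tool x deg -> tool delta & rotvec
def go(g,phi,head=-99,fwd=.019):
    st=telemetry.read_state(); M=R.from_euler('xyz',st['ee_rot'],degrees=True)
    W=R.from_euler('z',head,degrees=True)*R.from_euler('x',180,degrees=True)*R.from_euler('y',phi,degrees=True)
    t=W.apply([0,0,1]); tcp=np.array(g)+fwd*t
    print(st['time_s'],st['joints'].round(1),'tcp',tcp.round(4),'delta',M.inv().apply(tcp-st['tcp_pos']).round(4),'rot',(M.inv()*W).as_rotvec().round(3))
    return M.inv().apply(tcp-st['tcp_pos'])
E
python3 -c "
from go import *
c=np.array([.538,-.063,0]);d=np.array([-.156,-.988,0])
g=c+.022*d+[0,0,.030]
go(g+[0,0,.1],-30); go(g,-30)"
```

```text
12.2 [-14.1  17.5  14.7 -29.8 -89.7   5.5] tcp [ 0.5361 -0.0754  0.1135] delta [0.0505 0.0012 0.1107] rot [-0.007 -0.002 -0.005]
12.2 [-14.1  17.5  14.7 -29.8 -89.7   5.5] tcp [ 0.5361 -0.0754  0.0135] delta [0.1003 0.0016 0.1973] rot [-0.007 -0.002 -0.005]
```

Call:
carry_out(jaw=[-1,-1,-1,-1], delta_pos=[[0.025,0.001,0.055],[0.05,0.001,0.11],[0.05,0.001,0.11],[0.05,0.001,0.11]], rot=[[-0.005,0,-0.004],[-0.005,0,-0.004],[-0.005,0,-0.004],[-0.005,0,-0.004]])

```text
time_s: 12.7
tcp_pos: [0.5373, -0.0727, 0.1164]
ee_rot: [-179.8, 29.7, -98.6]
ft_force: [0.3, 0.4, 0.9]
gripper_width: 0.0856
grip_force: 0.0
```

```bash
python3 -c "
from go import *
c=np.array([.538,-.063,0]);d=np.array([-.156,-.988,0])
g=c+.022*d+[0,0,.030]
go(g,-30);print(telemetry.read_state()['tcp_pos'])"
```

```text
12.7 [-12.6  22.    3.8 -30.6 -76.   12.6] tcp [ 0.5361 -0.0754  0.0135] delta [0.0534 0.0012 0.0879] rot [-0.    -0.005  0.006]
[ 0.53729123 -0.07266993  0.11640262]
```

Call:
carry_out(jaw=[-1,-1,-1,-1,-1,1,1,1,1,1], delta_pos=[[0.018,0.001,0.03],[0.036,0.001,0.06],[0.045,0.001,0.075],[0.053,0.001,0.088],[0.053,0.001,0.088],[0.053,0.001,0.088],[0.053,0.001,0.088],[0.053,0.001,0.088],[0.053,0.001,0.088],[0.053,0.001,0.088]], rot=[[0,-0.005,0.006],[0,-0.005,0.006],[0,-0.005,0.006],[0,-0.005,0.006],[0,-0.005,0.006],[0,-0.005,0.006],[0,-0.005,0.006],[0,-0.005,0.006],[0,-0.005,0.006],[0,-0.005,0.006]])

```text
time_s: 13.95
tcp_pos: [0.5353, -0.0746, 0.0116]
ee_rot: [179.9, 30.0, -99.1]
ft_force: [1.7, -1.6, 5.8]
gripper_width: 0.0456
grip_force: 62.6
```

```bash
python3 -c "
from go import *
c=np.array([.538,-.063,0]);d=np.array([-.156,-.988,0])
go(c+.022*d+[0,0,.030],-30);go(c+.022*d+[0,0,.13],-30); go([.535,-.085,.140],60)
print(telemetry.read_state()['tcp_pos'])"
```

```text
13.95 [-13.4  29.   -2.  -33.2 -65.7  20.1] tcp [ 0.5361 -0.0754  0.0135] delta [-0.0005 -0.0009 -0.002 ] rot [ 0.001  0.001 -0.002]
13.95 [-13.4  29.   -2.  -33.2 -65.7  20.1] tcp [ 0.5361 -0.0754  0.1135] delta [-0.0505 -0.0007 -0.0886] rot [ 0.001  0.001 -0.002]
13.95 [-13.4  29.   -2.  -33.2 -65.7  20.1] tcp [ 0.5324 -0.1013  0.1305] delta [-0.0364 -0.0011 -0.1164] rot [ 2.000e-03  1.572e+00 -1.000e-03]
[ 0.53529586 -0.07459695  0.01155779]
```

Call:
carry_out(jaw=[1,1,1,1], delta_pos=[[-0.01,0,-0.017],[-0.027,0,-0.047],[-0.05,0,-0.087],[-0.05,0,-0.087]], rot=[[0,0,0],[0,0,0],[0,0,0],[0,0,0]])

```text
time_s: 14.45
tcp_pos: [0.536, -0.0752, 0.1148]
ee_rot: [-179.9, 30.0, -99.0]
ft_force: [0.6, 0.0, -5.0]
gripper_width: 0.0454
grip_force: 62.6
```

Call:
carry_out(jaw=[1,1,1,1,1,1,1,1,1,1], delta_pos=[[0.002,0,-0.003],[0.004,0,-0.006],[0.006,0,-0.01],[0.008,0,-0.014],[0.01,0,-0.018],[0.012,0,-0.022],[0.014,0,-0.026],[0.014,0,-0.03],[0.014,0,-0.03],[0.014,0,-0.03]], rot=[[0,0.157,0],[0,0.314,0],[0,0.471,0],[0,0.628,0],[0,0.785,0],[0,0.942,0],[0,1.1,0],[0,1.257,0],[0,1.414,0],[0,1.571,0]])

```text
time_s: 15.7
tcp_pos: [0.5299, -0.1008, 0.129]
ee_rot: [179.4, -60.2, -98.5]
ft_force: [-0.5, -0.6, -5.0]
gripper_width: 0.0452
grip_force: 62.7
```

Call:
carry_out(jaw=[1,1], delta_pos=[[0,0,0],[0,0,0]], rot=[[0,0,0],[0,0,0]])

```text
time_s: 15.95
tcp_pos: [0.5301, -0.1012, 0.1292]
ee_rot: [179.4, -59.8, -98.6]
ft_force: [-0.0, 0.2, -3.6]
gripper_width: 0.0455
grip_force: 62.7
```

```bash
python3 -c "
from go import *
st=telemetry.read_state();W=R.from_euler('xyz',st['ee_rot'],degrees=True);print(st['tcp_pos'],st['ee_rot'],st['gripper_width'],st['tcp_pos']-.019*W.apply([0,0,1]))
go([.535,-.09,.082],60);go([.535,-.09,.072],60)
cv2.imwrite('pics/s2.png',cv2.resize(snapshot('scene')[80:272,100:356],(768,576)))"
```

```text
[ 0.53012407 -0.10122815  0.12924599] [179.36689428 -59.78136466 -98.5528998 ] 0.0454551654245766 [ 0.53277327 -0.08502484  0.13880812]
15.95 [ 30.4  34.  -20.9  41.9 -84.6 -63.2] tcp [ 0.5324 -0.1063  0.0725] delta [-0.0467 -0.0034  0.0325] rot [0.004 0.004 0.004]
15.95 [ 30.4  34.  -20.9  41.9 -84.6 -63.2] tcp [ 0.5324 -0.1063  0.0625] delta [-0.0553 -0.0034  0.0376] rot [0.004 0.004 0.004]
```

View pics/s2.png

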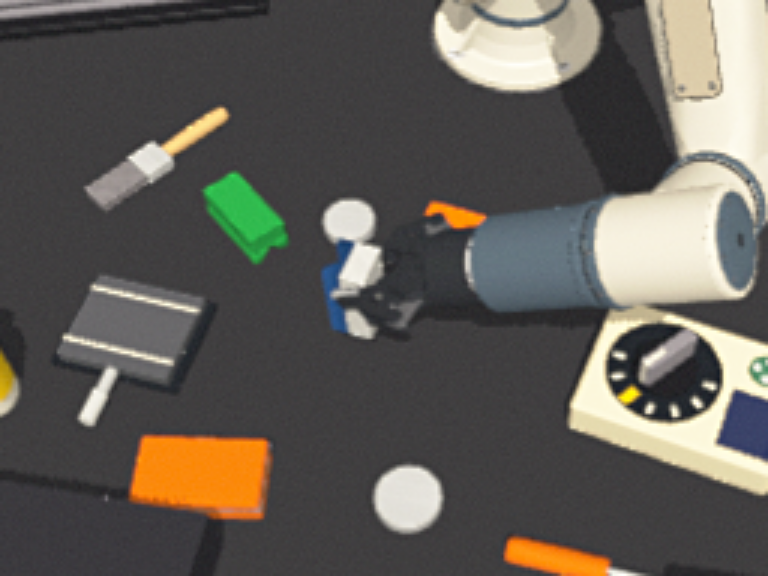

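The block is held with its blue groove facing away from the gripper at crop (335,290), and the bar is still at yellow. I'll lower it to stand on its end.

Call:
carry_out(jaw=[1,1,1,1,1,1], delta_pos=[[-0.02,0,0.014],[-0.04,0,0.028],[-0.05,-0.002,0.035],[-0.052,-0.002,0.0365],[-0.053,-0.002,0.037],[-0.053,-0.002,0.037]], rot=[[0.004,0,0.004],[0.004,0,0.004],[0.004,0,0.004],[0.004,0,0.004],[0.004,0,0.004],[0.004,0,0.004]])

```text
time_s: 16.75
tcp_pos: [0.5314, -0.1067, 0.0657]
ee_rot: [-179.9, -59.9, -99.1]
ft_force: [0.1, -0.0, -4.7]
gripper_width: 0.0454
grip_force: 62.7
```

```bash
python3 -c "
from go import *
st=telemetry.read_state();W=R.from_euler('xyz',st['ee_rot'],degrees=True);print(st['tcp_pos'],st['ee_rot'],st['ft_force'],st['tcp_pos']-.019*W.apply([0,0,1]))
"
```

```text
[ 0.53139738 -0.10673445  0.06571972] [-179.86294161  -59.88697975  -99.09232451] [ 0.11383395 -0.02584993 -4.68329165] [ 0.53394976 -0.09049812  0.07525213]
```

Call:
carry_out(jaw=[1,1,1], delta_pos=[[-0.001,0,0.0006],[-0.0018,0,0.001],[-0.0018,0,0.001]], rot=[[0,0,0],[0,0,0],[0,0,0]])

```text
time_s: 17.12
tcp_pos: [0.5314, -0.1067, 0.0646]
ee_rot: [-179.9, -60.0, -99.0]
ft_force: [-1.0, 3.6, 5.7]
gripper_width: 0.0451
grip_force: 63.7
```

Call:
carry_out(jaw=[1,1,1], delta_pos=[[-0.001,0,0.0005],[-0.001,0,0.0005],[-0.001,0,0.0005]], rot=[[0,0,0],[0,0,0],[0,0,0]])

```text
time_s: 17.5
tcp_pos: [0.5315, -0.1067, 0.0647]
ee_rot: [-179.8, -60.1, -99.1]
ft_force: [-2.4, 6.5, 10.4]
gripper_width: 0.0455
grip_force: 64.0
```

Call:
carry_out(jaw=[1,1,-1,-1,-1,-1,-1,-1,-1,-1], delta_pos=[[0.001,0,-0.0005],[0.001,0,-0.0005],[0.001,0,-0.0005],[0.001,0,-0.0005],[0.001,0,-0.0005],[0.001,0,-0.0005],[0.001,0,-0.03],[0.001,0,-0.06],[0.001,0,-0.1],[0.05,0,-0.14]], rot=[[0,0,0],[0,0,0],[0,0,0],[0,0,0],[0,0,0],[0,0,0],[0,0,0],[0,0,0],[0,0,0],[0,0,0]])

```text
time_s: 18.75
tcp_pos: [0.5456, -0.0108, 0.1736]
ee_rot: [179.5, -60.1, -98.4]
ft_force: [1.7, 0.9, -0.2]
gripper_width: 0.0858
grip_force: 0.0
```

```bash
python3 -c "
from go import *
st=telemetry.read_state();print(st['tcp_pos'])
im=snapshot('scene');cv2.imwrite('pics/s3.png',cv2.resize(im[80:272,100:356],(768,576)))
for c in ('scene','top'):
  if c=='top':snapshot(c)
  for r in spot_point(c,'support_centre')[:3]:print(c,r['p'],r['centre'],px2w(c,r['centre'],.05)[0])
d=np.array([-.156,-.988,0])
go(np.array([.534,-.0945,.17]),-30)
go(np.array([.534,-.0945,.075]),-30)
"
```

```text
[ 0.54561428 -0.01075445  0.17358071]
scene 0.89 [254.3, 156.5] [ 0.38880409 -0.00326127  0.05      ]
scene 0.66 [216.6, 155.5] [ 0.40528766 -0.13045773  0.05      ]
scene 0.63 [179.9, 151.3] [ 0.40767651 -0.25911355  0.05      ]
top 0.85 [298.5, 194.4] [ 0.53566888 -0.10060883  0.05      ]
top 0.85 [267.9, 246.2] [ 0.37894586 -0.00415063  0.05      ]
top 0.41 [202.3, 183.2] [0.57396888 0.19577199 0.05      ]
18.95 [ 37.3  35.5  -9.   36.9 -95.3 -60.4] tcp [ 0.5355 -0.0851  0.1535] delta [ 0.0187 -0.0008  0.0751] rot [-0.002 -1.567 -0.   ]
18.95 [ 37.3  35.5  -9.   36.9 -95.3 -60.4] tcp [ 0.5355 -0.0851  0.0585] delta [-0.0635 -0.0006  0.1229] rot [-0.002 -1.567 -0.   ]
```

View pics/s3.png

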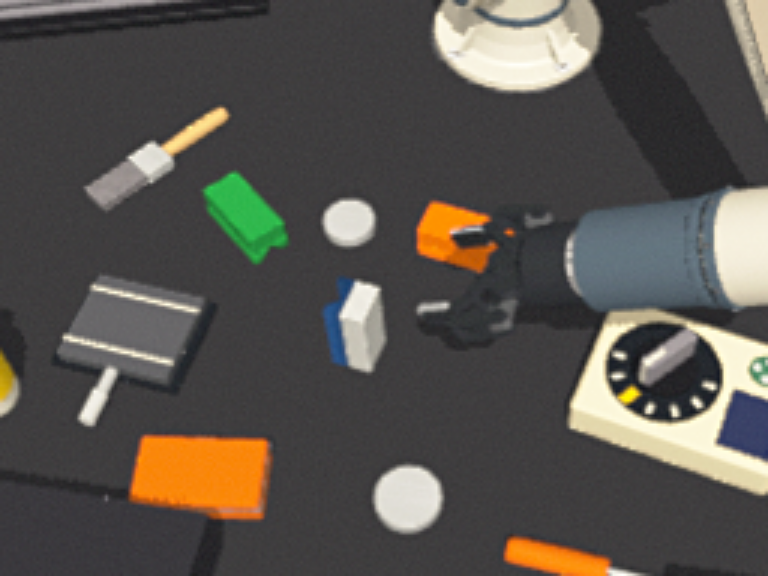

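The block stands on its end at crop (360,325), flat face toward the gripper and groove side away. I'll regrip it from the other tilt.

Call:
carry_out(jaw=[-1,-1,-1,-1,-1,-1,-1,-1,-1,-1], delta_pos=[[0.02,0,0],[0.03,0,0.005],[0.04,0,0.01],[0.045,0,0.02],[0.048,0,0.03],[0.048,0,0.04],[0.048,0,0.05],[0.048,0,0.06],[0.048,0,0.066],[0.048,0,0.066]], rot=[[0,-0.157,0],[0,-0.314,0],[0,-0.471,0],[0,-0.628,0],[0,-0.785,0],[0,-0.942,0],[0,-1.1,0],[0,-1.257,0],[0,-1.414,0],[0,-1.567,0]])

```text
time_s: 20.2
tcp_pos: [0.5328, -0.0927, 0.1822]
ee_rot: [179.9, 30.2, -99.1]
ft_force: [0.4, -0.3, -1.0]
gripper_width: 0.0854
grip_force: 0.0
```

Call:
carry_out(jaw=[-1,-1], delta_pos=[[0,0,0],[0,0,0]], rot=[[0,0,0],[0,0,0]])

```text
time_s: 20.45
tcp_pos: [0.5329, -0.0925, 0.1821]
ee_rot: [179.9, 29.8, -99.1]
ft_force: [0.4, 1.7, 0.1]
gripper_width: 0.0857
grip_force: 0.0
```

```bash
python3 -c "
from see import *
from go import go
st,im=look('w5',[('support_centre',.05)])
go([.533,-.1015,.075],-30)"
```

```text
20.45 [-14.6  19.6  10.  -29.8 -84.5   9.5] [ 0.5329 -0.0925  0.1821] [179.86  29.8  -99.12]
support_centre 0.67 [396.8 150.7] [ 0.395  -0.0287  0.05  ]
support_centre 0.65 [253.7 116.3] [ 0.5359 -0.0939  0.05  ]
20.55 [-14.5  19.5  10.  -29.8 -84.5   9.5] tcp [ 0.5345 -0.0921  0.0585] delta [ 0.0623 -0.0014  0.1077] rot [ 0.001 -0.003  0.001]
```

View pics/w5.png

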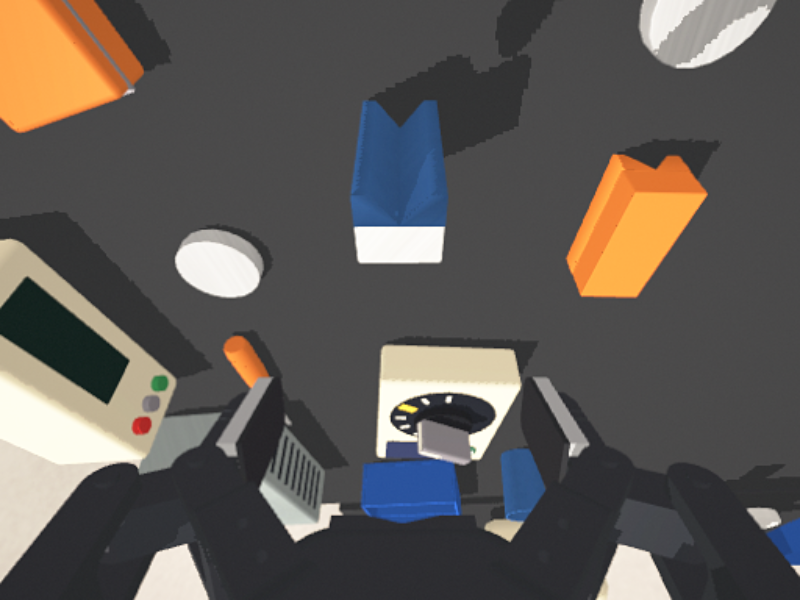

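```bash
python3 -c "
from h import *
d=np.load('w5.npz');s0={'tcp_pos':d['pos'],'ee_rot':d['rot']}
P=px2w('wrist',np.array([(358,263),(443,263),(352,190),(446,190)])/1.5625,.1,s0);print(P.round(4),P.mean(0))
P=px2w('wrist',np.array([(363,101),(437,101)])/1.5625,.0,s0);print(P.round(4),P.mean(0))"
```

```text
[[ 0.5595 -0.0791  0.1   ]
 [ 0.5133 -0.0717  0.1   ]
 [ 0.551  -0.1259  0.1   ]
 [ 0.508  -0.119   0.1   ]] [ 0.53294244 -0.09893708  0.1       ]
[[ 0.5528 -0.1221  0.    ]
 [ 0.5069 -0.1148  0.    ]] [ 0.52984383 -0.1184346   0.        ]
```

Wrist view: the block's top end spans (352,190) to (443,263), with the blue V side toward the camera. The measured edges give 46.8 × 43.5 mm and centre (0.533, -0.097), as planned. I'll descend and grip.

Call:
carry_out(jaw=[-1,-1,-1,-1,-1,1,1,1,1,1], delta_pos=[[0.02,-0.001,0.035],[0.04,-0.001,0.07],[0.052,-0.001,0.09],[0.062,-0.001,0.108],[0.062,-0.001,0.108],[0.062,-0.001,0.108],[0.062,-0.001,0.108],[0.062,-0.001,0.108],[0.062,-0.001,0.108],[0.062,-0.001,0.108]], rot=[[0,0,0],[0,0,0],[0,0,0],[0,0,0],[0,0,0],[0,0,0],[0,0,0],[0,0,0],[0,0,0],[0,0,0]])

```text
time_s: 21.8
tcp_pos: [0.5348, -0.0927, 0.0598]
ee_rot: [-179.9, 29.8, -98.9]
ft_force: [-1.5, -2.0, 5.2]
gripper_width: 0.0453
grip_force: 62.1
```

Call:
carry_out(jaw=[1,1,1,1,1], delta_pos=[[0,0,0],[-0.01,0,-0.017],[-0.03,0,-0.052],[-0.055,0,-0.095],[-0.055,0,-0.095]], rot=[[0,0,0],[0,0,0],[0,0,0],[0,0,0],[0,0,0]])

```text
time_s: 22.42
tcp_pos: [0.5365, -0.093, 0.1734]
ee_rot: [-179.4, 29.7, -98.7]
ft_force: [0.2, 0.9, -4.2]
gripper_width: 0.0453
grip_force: 62.9
```

```bash
python3 -c "
from go import *
st=telemetry.read_state();print(st['tcp_pos'],st['ee_rot'],st['gripper_width'],st['ft_force'])
s=np.array([np.cos(np.radians(84.9)),np.sin(np.radians(84.9)),0])
go(np.array([.535,-.16,.20]),60,-95.1)
go(np.array([.555,-.3485,.15])+.025*s,60,-95.1)"
```

```text
[ 0.53647842 -0.09301899  0.17340218] [-179.36776131   29.71021547  -98.66238139] 0.045322819687412745 [ 0.17641489  0.85355827 -4.15688766]
22.425 [-14.6  19.9   9.3 -29.9 -83.   10.4] tcp [ 0.5335 -0.1764  0.1905] delta [ 0.0635 -0.0103 -0.0558] rot [ 0.009  1.565 -0.075]
22.425 [-14.6  19.9   9.3 -29.9 -83.   10.4] tcp [ 0.5558 -0.34    0.1405] delta [ 0.2258 -0.0573 -0.0904] rot [ 0.009  1.565 -0.075]
```

Call:
carry_out(jaw=[1,1,1,1,1,1,1,1,1,1], delta_pos=[[0.006,-0.001,-0.006],[0.012,-0.002,-0.011],[0.019,-0.003,-0.017],[0.025,-0.004,-0.022],[0.032,-0.005,-0.028],[0.038,-0.006,-0.033],[0.044,-0.007,-0.039],[0.05,-0.008,-0.045],[0.057,-0.009,-0.05],[0.063,-0.01,-0.056]], rot=[[0.001,0.157,-0.007],[0.002,0.313,-0.015],[0.003,0.47,-0.022],[0.004,0.626,-0.03],[0.004,0.783,-0.037],[0.005,0.94,-0.045],[0.006,1.096,-0.052],[0.007,1.252,-0.06],[0.008,1.409,-0.067],[0.009,1.565,-0.075]])

```text
time_s: 23.68
tcp_pos: [0.5311, -0.1747, 0.1847]
ee_rot: [178.9, -60.0, -94.1]
ft_force: [-0.2, 0.0, -4.1]
gripper_width: 0.0457
grip_force: 63.1
```

Call:
carry_out(jaw=[1,1], delta_pos=[[0,0,0],[0,0,0]], rot=[[0,0,0],[0,0,0]])

```text
time_s: 23.92
tcp_pos: [0.5316, -0.1748, 0.1854]
ee_rot: [179.0, -59.6, -94.3]
ft_force: [-0.2, -0.4, -3.5]
gripper_width: 0.0457
grip_force: 63.1
```

```bash
python3 -c "
from go import *
st=telemetry.read_state();print(st['tcp_pos'],st['ee_rot'],st['gripper_width'],st['ft_force'])
s=np.array([np.cos(np.radians(84.9)),np.sin(np.radians(84.9)),0])
go(np.array([.555,-.3485,.12])+.026*s,60,-95.1)"
```

```text
[ 0.53156442 -0.17478688  0.18539234] [179.00942627 -59.59572681 -94.30743593] 0.04571214154340971 [-0.17510581 -0.39779726 -3.46186354]
23.925 [ 23.6  26.4 -26.1  49.7 -81.6 -56.8] tcp [ 0.5558 -0.339   0.1105] delta [ 0.0174 -0.0396  0.1769] rot [0.005 0.007 0.007]
```

Call:
carry_out(jaw=[1,1,1,1,1,1,1], delta_pos=[[0.003,-0.008,0.035],[0.007,-0.016,0.07],[0.01,-0.024,0.106],[0.014,-0.032,0.142],[0.017,-0.04,0.177],[0.017,-0.04,0.177],[0.017,-0.04,0.177]], rot=[[0.005,0.007,0.007],[0.005,0.007,0.007],[0.005,0.007,0.007],[0.005,0.007,0.007],[0.005,0.007,0.007],[0.005,0.007,0.007],[0.005,0.007,0.007]])

```text
time_s: 24.8
tcp_pos: [0.5565, -0.3398, 0.1122]
ee_rot: [-179.8, -60.2, -95.3]
ft_force: [1.0, 0.6, -3.7]
gripper_width: 0.0453
grip_force: 63.7
```

```bash
python3 -c "
from go import *
st=telemetry.read_state();print(st['tcp_pos'],st['ee_rot'],st['gripper_width'],st['ft_force'])
s=np.array([np.cos(np.radians(84.9)),np.sin(np.radians(84.9)),0])
go(np.array([.555,-.3485,.057])+.026*s,60,-95.1)
a=snapshot('scene')[120:270,60:260];b=snapshot('top')[130:280,280:480]
cv2.imwrite('pics/s4.png',cv2.resize(np.hstack([a,b]),(800,300)))"
```

```text
[ 0.5565344  -0.33982814  0.1122329 ] [-179.76763432  -60.16256987  -95.32738244] 0.04532449769896892 [ 1.03514768  0.59421012 -3.74041837]
24.8 [  2.7  32.1 -31.9  69.4 -66.7 -61.9] tcp [ 0.5558 -0.339   0.0475] delta [-0.0565  0.0009  0.0315] rot [-0.001 -0.003 -0.002]
```

View pics/s4.png

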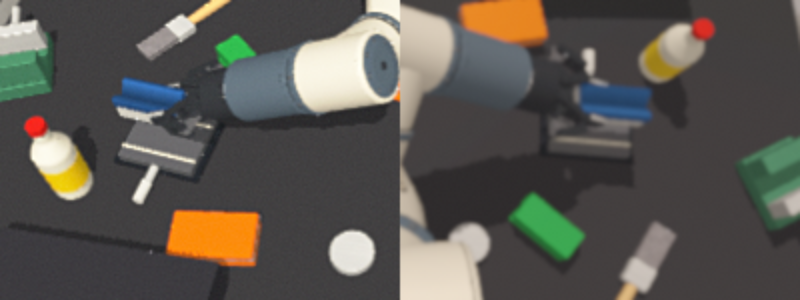

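Both views show the block above the stage with the blue groove up and in line with the white lines. I'll lower it.

Call:
carry_out(jaw=[1,1,1,1,1,1], delta_pos=[[-0.02,0,0.011],[-0.04,0,0.022],[-0.05,0.001,0.028],[-0.0555,0.001,0.031],[-0.0555,0.001,0.031],[-0.0555,0.001,0.031]], rot=[[0,0,0],[0,0,0],[0,0,0],[0,0,0],[0,0,0],[0,0,0]])

```text
time_s: 25.65
tcp_pos: [0.5556, -0.3387, 0.0481]
ee_rot: [-180.0, -60.2, -95.1]
ft_force: [-0.6, -0.2, -3.5]
gripper_width: 0.0451
grip_force: 64.0
```

Call:
carry_out(jaw=[1,1,1], delta_pos=[[-0.0015,0,0.0008],[-0.003,0,0.0016],[-0.003,0,0.0016]], rot=[[0,0,0],[0,0,0],[0,0,0]])

```text
time_s: 26.02
tcp_pos: [0.555, -0.3387, 0.0439]
ee_rot: [179.9, -60.2, -95.0]
ft_force: [-0.4, -0.5, -4.0]
gripper_width: 0.0456
grip_force: 64.0
```

Call:
carry_out(jaw=[1,1,1], delta_pos=[[-0.001,0,0.0006],[-0.0014,0,0.0008],[-0.0014,0,0.0008]], rot=[[0,0,0],[0,0,0],[0,0,0]])

```text
time_s: 26.4
tcp_pos: [0.5551, -0.3386, 0.0425]
ee_rot: [179.9, -60.2, -95.0]
ft_force: [-0.2, 0.2, -2.5]
gripper_width: 0.0454
grip_force: 64.0
```

Call:
carry_out(jaw=[1,1,1], delta_pos=[[-0.0005,0,0.0003],[-0.0009,0,0.0005],[-0.0009,0,0.0005]], rot=[[0,0,0],[0,0,0],[0,0,0]])

```text
time_s: 26.78
tcp_pos: [0.5552, -0.3388, 0.0424]
ee_rot: [180.0, -60.3, -95.1]
ft_force: [-3.5, 3.8, 4.5]
gripper_width: 0.0451
grip_force: 64.7
```

Call:
carry_out(jaw=[1,-1,-1,-1,-1,-1,-1,-1,-1,-1], delta_pos=[[0,0,0],[0,0,0],[0,0,0],[0,0,0],[0,0,0],[0,0,-0.02],[0,0,-0.06],[0.01,0,-0.11],[0.04,0,-0.16],[0.06,0,-0.2]], rot=[[0,0,0],[0,0,0],[0,0,0],[0,0,0],[0,0,0],[0,0,0],[0,0,0],[0,0,0],[0,0,0],[0,0,0]])

```text
time_s: 28.02
tcp_pos: [0.5683, -0.1938, 0.1946]
ee_rot: [-180.0, -60.2, -95.0]
ft_force: [1.1, 0.2, -0.9]
gripper_width: 0.0861
grip_force: 0.0
```

```bash
python3 -c "
from see import *
for c in('scene','top'):
  snapshot(c)
  for r in spot_point(c,'support_centre')[:3]:print(c,r['p'],px2w(c,r['centre'],.046)[0])
st,im=look('w6',[('support_centre',.046)])
a=snapshot('scene')[60:300,60:380];b=snapshot('top')[100:340,130:450]
cv2.imwrite('pics/s5.png',cv2.resize(np.hstack([a,b]),(800,300)))
v=np.vstack([cv2.resize(np.hstack([a,b]),(800,300)),cv2.resize(snapshot('wrist'),(400,300))[:, :].repeat(1,1) if 0 else np.hstack([cv2.resize(im,(400,300)),np.zeros((300,400,3),np.uint8)])])
cv2.imwrite('pics/v.png',v)"
```

```text
scene 0.86 [ 0.54551637 -0.3418284   0.046     ]
scene 0.78 [ 0.40028177 -0.26158288  0.046     ]
top 0.81 [ 0.55983346 -0.34915102  0.046     ]
top 0.69 [ 0.37599805 -0.00482862  0.046     ]
top 0.6 [ 0.38264887 -0.26169045  0.046     ]
28.225 [ 20.1  28.8 -21.8  52.6 -81.4 -54.4] [ 0.5682 -0.1948  0.1929] [-179.97  -60.18  -95.05]
support_centre 0.92 [393.5 245.5] [ 0.3969 -0.261   0.046 ]
support_centre 0.64 [256.5 198. ] [ 0.556  -0.3492  0.046 ]
```

View pics/v.png

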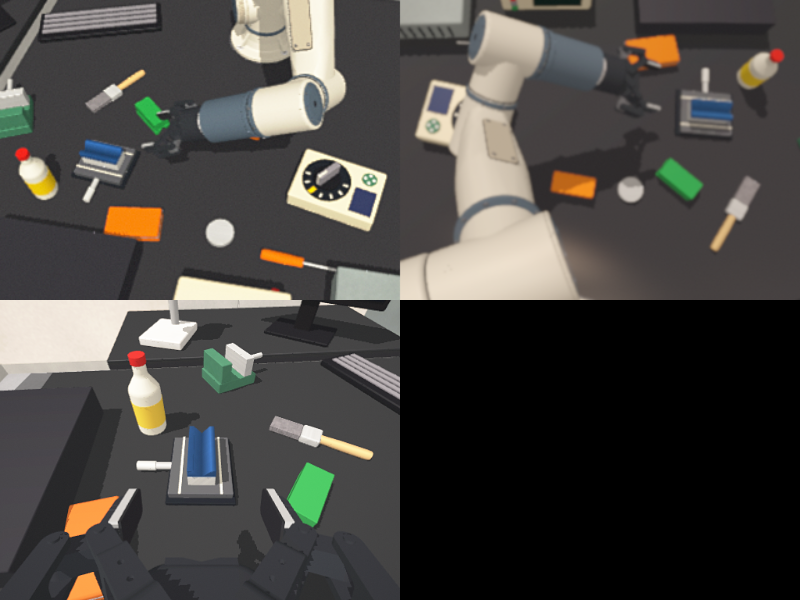

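The block lies groove up on the stage, centred between the white lines at wrist panel (202,460). The pointer is at yellow, bystanders are unmoved, and the gripper is clear.

```bash
python3 -c "
from h import *
print(workorder.sign_off())"
```

```text
the job is handed in; nothing more can be done
None
```

The load selector is clicked in at the yellow mark, the V support block is groove up on the stage between the white lines, and the job was handed in at about 28 s; the judge returned no verdict.

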